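# Change the work on a sloped finishing stand

### The job

Take the finished spindle off the sloped stand and lay it flat in the wide compartment of the pink tray. Then lay the long plain square blank on the sloped stand in its place, down in both forks with its lower end against the foot stop. Set both down gently rather than dropping them, do not knock the stand's light bar, and leave everything else on the bench alone.

Things in the scene. Friction and masses are not known exactly. Their poses are not given: they have to be found in the camera images.
- spindle: finished wooden spindle, 150 mm long: a 28 x 28 mm square block 35 mm long at each end, turned (round, with two beads) in between; the middle 40 mm is a plain 24 mm diameter cylinder, the place to grip. 70 g. Origin at its centre, x along its length. At the start it lies on the stand, in both forks, against the foot stop.
- blank: plain square wooden bar, 150 x 28 x 28 mm, about 85 g, lying flat on the bench. Origin at its centre (14 mm above the bench), x along its length; either end and any side may go down.
- cradle: sloped top of the fixed aluminium stand. x up the slope, 35 degrees above level, roughly away from the robot; y level, across; z square out of the slope, leaning towards the robot. Origin: middle of the seat plane, 125 mm above the bench. A 28 mm piece seated against the stop has its centre at x 0, y 0, z 14 mm.
- fork_low (a point): lower of the two U forks, 12 mm long in x: point at the centre of its floor (cradle axes; cradle x = -50 mm, z = 0). Cheeks 36 mm apart inside, 5 mm thick, 12 mm high above the floor. Between the forks is only a beam 18 mm wide, top at z -16 mm, so fingers fit beside a piece
- fork_high (a point): the upper fork, the same, at cradle x = +50 mm
- stop (a point): foot stop at the low end of the stand: a plate 26 mm wide, 18 mm high above the seat plane; point on its upper face (the one a piece rests against) in the seat plane, cradle x = -75 mm. Wood may or may not slide down to it by itself
- lightbar: white tube lamp, 18 mm thick, 150 mm long, fixed over the high end of the stand; frame as the cradle's: tube along y at x 105, z 110 mm, on two 8 mm rods at x 105, y +-70 mm that run down to z -22 mm and in to the beam. It overhangs the seat: a gripper pointing straight down at the seat meets it, one square to the slope does not
- tray_in (a point): centre of the inner floor of the wide compartment of the pink sorting tray, 5 mm above the bench; the tray is fixed. The compartment is 220 mm along x by 135 mm along y inside, with walls 17 mm above this floor and 5 mm thick. Beyond its +y wall is a narrow compartment with beads.
- offcut: bystander: short square bar 75 x 28 x 28 mm, of the same wood as the blank but half as long; loose on the bench, origin at its centre
- cup_a: bystander: green cup, 72 mm wide, 62 mm high, loose; origin under its centre
- cup_b: bystander: smaller green cup, 60 mm wide, 48 mm high, loose; origin under its centre
- bowl: bystander: dark wooden bowl, 110 mm wide, 45 mm high, loose; origin under its centre
- brush: bystander: hand brush lying flat at the right, about 200 mm long, loose
- oil: bystander: clear oil bottle, 52 mm wide, 130 mm high, loose; origin under its centre
Mind the look-alikes: they are no part of the job. Leave any green or orange look-alike of the spindle alone.

How it is judged:
By the outcome, as a careful person would: the job done as asked, in the order asked, and still so for the second after the job is handed in, with the robot touching nothing.
It also fails if it takes over 64 s, if anything falls off the work surface, if the arm or the gripper's body presses on something with over 40 N, if the wrist force passes 120 N, or if a joint passes its speed limit or range.

### The arm

A 6-joint arm with a two-finger parallel gripper is mounted at the origin on the work surface. World frame = base frame: x ahead of the robot, y to its left, z up, the work surface at z = 0. Lengths are in m, angles in rad, forces in N, time in s.
With the tool pointing down it reaches from about 0.35 to 0.975 m from the base axis. Payload 4.9 kg.
Tool frame: the origin (TCP) lies at the very end of the fingers, on their centre line; the grasp point (between the pads) lies 19 mm behind it; z points along the fingers, y is the line along which they close (so a half turn about z gives the same grasp; the last joint's range is limited). The gripper opens to 85 mm and grips with 20 to 120 N. Pads are 22 mm wide; open, the fingers measure 114 mm over their backs; the gripper's body (76 mm by 85 mm) begins 54 mm behind the grasp point. The pads swing forward as they close: fully open they stand 13 mm farther back than shut.
Start: joints at [-1.254, 0.053, 1.613, -0, 1.476, -0.119], TCP at [0.264, -0.567, 0.231] pointing down, gripper open.
Joint ranges: [-3.01, 3.01], [-1.01, 2.22], [0.06, 2.58], [-1.02, 4.17], [0.09, 2.62], [-3.14, 3.14]. Speed limits (rad/s): [2.57, 2.57, 3.14, 3.14, 3.14, 3.14].

### API

Orientations are given as a unit quaternion [w, x, y, z].
In Python, from plant import state, optics, ticket, nets gives the robot as it stands. The module is installed in compiled form; this text tells all that it offers.
- The arm moves only by the shell command python3 -m inch 'ROWS' [OPENING]. ROWS is JSON, a list of rows, each an object of numbers: "dx", "dy", "dz": the shift along the tool's x, y, z as a fraction of full scale; "rx", "ry", "rz": the turn, a rotation vector about the tool's x, y, z as a fraction of full scale. In form: [{"dx": .., "dy": .., "dz": .., "rx": .., "ry": .., "rz": ..}, ...]. A call has 1 to 5 rows; each row is the pose to reach, as a shift and turn from the pose commanded when the call began, along the tool's axes at that moment; what a row does not reach only later rows make up. Full scale, the value 1, is 0.8 m for a shift and 1.5 rad for a turn. A row lasts 1/10 s, in which the tool goes at most 50 mm and 8.59 degrees, less where a joint would pass 70% of its speed; a pose out of reach is approached as far as the arm can. A call with a number of a shift or a turn outside -1 to 1 is refused whole. A call with a gripper value outside its range is refused whole. OPENING is the opening, from -1 (shut) to 1 (fully open), set as the call begins (- or left out, the last holds). The fingers move at their own pace and stop on an object; the grip force is fixed at half the most. Time passes only in rows, so rows that repeat a pose let the fingers close. It gives the time, the measured TCP pose, the force, the opening and the grip force at its end, in the units of the state.
- state(): the state, without advancing time (a new reading comes with each control period).
- optics.grab_frame(name): name is "scene" or "top"; returns the picture (384x512x3 uint8, red, green, blue); there is no depth.
- optics.camera_info(name): a dict with "fx", "fy", "cx", "cy" (pixels), "k1" (the pictures are not rectified: a ray, as slopes to the right and down, at radius r is drawn at 1 + k1 r^2 times it, then the intrinsics apply), "R" (3x3) and "t" (3): a world point X has camera coordinates R X + t. Camera axes: x right, y down, z forward; pixel columns grow to the right and rows downward; lengths in m; the calibration is good to about 2 mm. A picture is of the moment at which its call begins. camera_info takes no time and is no camera call.
- ticket.job_done(): hands the job in; it is judged then, once.
Trained networks look in the newest picture that a camera, given by its name, has taken for a name from the list of things; names that differ only in an ending like _2 or _b are one class to them, and where a whole thing is asked for, a point or a joint stands for the part that bears it (a point fixed in the world has none). Each returns a list of dicts, best first, with "confidence" (0 to 1); they miss things now and then, are a little off and sometimes report something else, mostly with a low value. They report only what shows in the picture. A call takes as long as a camera call. They do not tell look-alikes from the thing itself.
- nets.boxes_of(camera, name): "bbox" ([centre column, centre row, width, height] in pixels, round what is visible of it).
- nets.outline_of(camera, name): "pixels" (384x512 bool, what is visible of it) and "bbox" ([centre column, centre row, width, height] in pixels, round what is visible of it).
The state is a dict: "time": time; "joint_pos": joint angles; "joint_vel": joint speeds; "joint_efforts": joint torques, N m; "tool_pos": TCP position; "tool_rot": TCP orientation; "contact_force": force on the tool from outside, world axes, zero at the start; "ft_torque": the same for the moment, N m; "gripper_width": opening from 0.0 (shut) to 1.0 (fully open); "grasp_force": force on a finger pad.
Only numpy, scipy, OpenCV 4.12 (cv2) and the standard library are available. Lean on these libraries where they do the work, as an engineer would, in place of code of your own. Each camera call takes 0.05 s, during which the arm holds its last target. There are 200 camera calls.

## Working session

There is one attempt and no reset: what is moved stays moved. The work goes in short steps, Python scripts to look and compute and a shell command to move; the robot and the scene stay as the last step left them, time stands still between calls to the robot, and variables do not carry over. Pictures are saved under pics/ and viewed, at most 10 in all, crops included, and the job is handed in when it is done.

```bash
mkdir -p pics; python3 - <<'E'
from plant import state, optics
import cv2,numpy as np
np.set_printoptions(precision=4,suppress=True)
for n in("scene","top"):
    f=optics.grab_frame(n); cv2.imwrite(f"pics/{n}0.png",f[:,:,::-1]); i=optics.camera_info(n)
    print(n,i["fx"],i["cx"],i["cy"],i["k1"],-np.array(i["R"]).T@np.array(i["t"]),np.array(i["R"]).tolist())
s=state();print(s)
E
```

```text
scene 387.19325481594797 256.706939009468 201.38592193692756 -0.09792612723696494 [ 1.018  -0.4744  0.889 ] [[0.6923210879132662, 0.7215694623291093, -0.005387231633385021], [0.5600742160899216, -0.5420493786630224, -0.6264976804125387], [-0.4549817399652998, 0.4307203061443835, -0.7794046665070958]]
top 499.0262071314919 259.1953023158203 186.627926428537 -0.05519545051782918 [ 0.4203 -0.0564  1.4343] [[-0.012628466051301511, -0.9999183776392931, -0.0019390472906974984], [-0.9939441593818508, 0.012764664300857943, -0.10914243618314988], [0.10915827900758454, 0.0005490031792587325, -0.9940242294429303]]
{'time': 0.1, 'joint_pos': array([-1.254 ,  0.0533,  1.6141,  0.    ,  1.476 , -0.119 ]), 'joint_vel': array([ 0.    , -0.0021, -0.0039,  0.0014,  0.0006,  0.0007]), 'joint_efforts': array([ -0.0005, -39.4904, -37.1363,  -0.0002,   0.0039,  -0.    ]), 'tool_pos': array([ 0.2637, -0.566 ,  0.2302]), 'tool_rot': array([-0.001 ,  0.9764,  0.2162, -0.0001]), 'contact_force': array([-0.3494,  1.5911, -0.0293]), 'ft_torque': array([ 0.0395,  0.0259, -0.0268]), 'grasp_force': 0.0, 'gripper_width': 0.9992542902323959}
```

View pics/scene0.png

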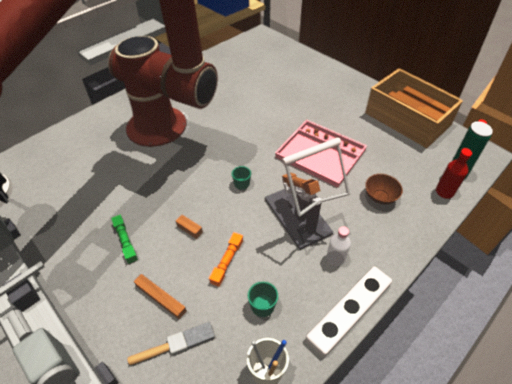

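View pics/top0.png

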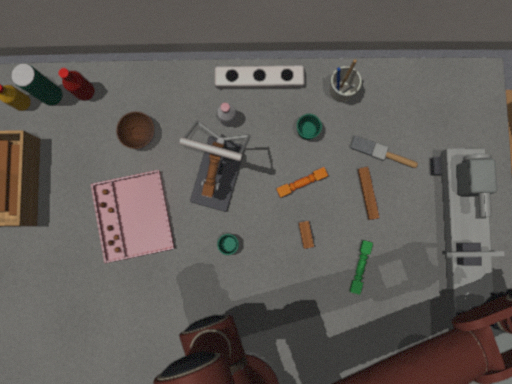

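Scene: the brown spindle is on the stand at top(212,168). The long blank is at top(368,193), scene(160,295). Candidates that could be confused:
- Spindle: the orange one at top(303,182) and the green one at top(362,267) are look-alikes.
- Blank: the offcut at top(306,234) is too short.

I choose the brown one on the stand and the long bar.

```bash
cat > h.py <<'E'
import numpy as np, cv2
from plant import state, optics, nets
from scipy.spatial.transform import Rotation as Ro
np.set_printoptions(precision=4,suppress=True)
CI={n:optics.camera_info(n) for n in("scene","top")}
def proj(n,X):
    i=CI[n];c=np.atleast_2d(X)@np.array(i["R"]).T+np.array(i["t"]);s=c[:,:2]/c[:,2:]
    s=s*(1+i["k1"]*(s**2).sum(1,keepdims=True));return s*[i["fx"],i["fy"]]+[i["cx"],i["cy"]]
def unproj(n,uv,z):
    i=CI[n];d=(np.atleast_2d(uv)-[i["cx"],i["cy"]])/[i["fx"],i["fy"]];s=d.copy()
    for _ in range(20): s=d/(1+i["k1"]*(s**2).sum(1,keepdims=True))
    R=np.array(i["R"]);w=np.c_[s,np.ones(len(s))]@R;C=-R.T@np.array(i["t"])
    return C+w*((z-C[2])/w[:,2:])
def cradle(x,y,yaw):
    c,s=np.cos(yaw),np.sin(yaw);a=np.radians(35);f=np.array([c,s,0]);u=np.array([0,0,1.])
    X=f*np.cos(a)+u*np.sin(a);Z=-f*np.sin(a)+u*np.cos(a);return np.c_[X,np.cross(Z,X),Z],np.array([x,y,.125])
E
python3 - <<'E'
from h import *
out={}
for n in("scene","top"):
    img=optics.grab_frame(n)
    for k in("spindle","blank","lightbar","offcut"):
        for j,r in enumerate(nets.outline_of(n,k)[:4]):
            m=r["pixels"];p=np.argwhere(m)[:,::-1].astype(np.float32)
            if len(p)<5: continue
            print(n,k,round(r["confidence"],2),np.array(r["bbox"]).round(1),cv2.minAreaRect(p), img[m].mean(0).round()); out[f"{n}_{k}_{j}"]=m
    out[n]=img
    hsv=cv2.cvtColor(img,cv2.COLOR_RGB2HSV)
    pk=((hsv[:,:,0]>165)|(hsv[:,:,0]<3))&(hsv[:,:,1]>50)&(hsv[:,:,1]<140)&(hsv[:,:,2]>110)
    nn,l,st,_=cv2.connectedComponentsWithStats(pk.astype(np.uint8));b=1+st[1:,4].argmax()
    p=np.argwhere(l==b)[:,::-1].astype(np.float32);print(n,"tray",len(p),st[b])
    hull=cv2.convexHull(p);q=cv2.approxPolyDP(hull,6,True)[:,0];print(q.tolist(),unproj(n,q,.022))
np.savez("m.npz",**out)
t=out["top"][100:275,70:280];s=out["scene"][100:260,220:400]
a=cv2.resize(t,None,fx=2.6,fy=2.6,interpolation=2);cv2.imwrite("pics/c1.png",np.hstack([cv2.resize(out["top"][120:220,170:285],(400,348),interpolation=2),cv2.resize(out["scene"][125:255,250:365],(308,348),interpolation=2)])[:,:,::-1])
E
```

```text
scene spindle 0.82 [226.9 259.8  35.2  50.4] ((225.6817626953125, 258.5933532714844), (13.006912231445312, 55.056983947753906), 27.181108474731445) [229. 136.  43.]
scene spindle 0.7 [301.1 183.   39.9  19.6] ((300.4000244140625, 182.79998779296875), (41.10960388183594, 15.17893123626709), 18.434947967529297) [139.  92.  64.]
scene blank 0.77 [159.2 296.9  52.1  45.7] ((160.08851623535156, 296.3844909667969), (60.128902435302734, 14.94625186920166), 37.47617721557617) [185. 117.  69.]
scene lightbar 0.62 [316.6 179.   68.5  78.2] ((318.52471923828125, 176.5669403076172), (59.25678253173828, 64.9459228515625), 69.71744537353516) [187. 173. 166.]
scene offcut 0.72 [190.5 223.6  25.2  24.2] ((188.73077392578125, 226.15380859375), (26.34825897216797, 11.648704528808594), 33.690067291259766) [177. 111.  63.]
scene tray 1586 [ 275  120   92   55 1586]
[[366.0, 146.0], [347.0, 174.0], [275.0, 152.0], [306.0, 120.0]] [[0.5929 0.4233 0.022 ]
 [0.6264 0.2778 0.022 ]
 [0.406  0.1876 0.022 ]
 [0.369  0.3795 0.022 ]]
top spindle 0.83 [214.8 170.7  24.9  56.6] ((212.46153259277344, 169.19230651855
[... 378 characters left out ...]
6) [157.  92.  39.]
top spindle 0.65 [357.7 268.1  24.2  56.9] ((360.0882263183594, 267.1470947265625), (11.884244918823242, 54.085445404052734), 14.03624439239502) [45. 99. 56.]
top blank 0.7 [368.8 195.4  21.7  53.1] ((367.2966613769531, 192.70530700683594), (53.366355895996094, 12.23348331451416), 77.19573211669922) [112.  77.  51.]
top offcut 0.86 [305.1 236.   13.8  28.6] ((305.76922607421875, 234.3461456298828), (26.475677490234375, 10.78638744354248), 78.69007110595703) [125.  84.  53.]
top tray 4339 [  95  171   79   90 4339]
[[173.0, 247.0], [108.0, 260.0], [95.0, 184.0], [158.0, 171.0]] [[0.4074 0.1894 0.022 ]
 [0.3726 0.3735 0.022 ]
 [0.589  0.4151 0.022 ]
 [0.6241 0.2337 0.022 ]]
```

View pics/c1.png

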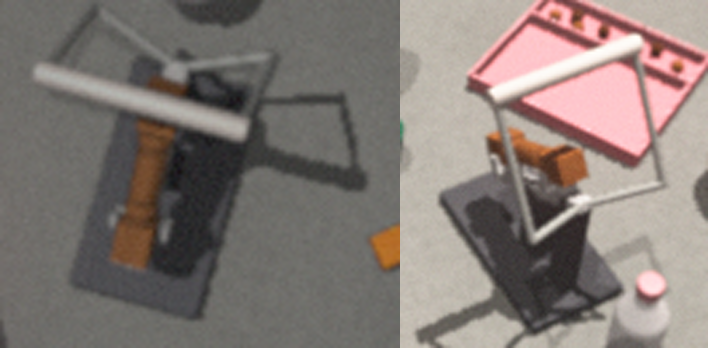

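Close crop: the brown wooden spindle lies on the stand, its lower end near top(208,195), with the lightbar over its high end from top(180,141) to top(240,157). The choice is confirmed.

```bash
python3 - <<'E'
from h import *
from scipy.optimize import least_squares
obs=[("top",(.105,.075,.110),(180.1,140.7)),("top",(.105,-.075,.110),(240.4,157.4)),("scene",(.105,.075,.110),(339.6,141.8)),("scene",(.105,-.075,.110),(284.7,160.8)),("top",(-.075,0,.028),(208,195.3))]
def res(p):
    R,o=cradle(*p);return np.ravel([proj(n,R@np.array(x)+o)[0]-uv for n,x,uv in obs])
r=least_squares(res,[.6,.1,-.2]);print("cradle",r.x,"res",r.fun)
np.save("cr.npy",r.x)
m=np.load("m.npz")
# mask fits: box outline IoU
def mask(n,R,o,h,L=.15):
    P=np.array([[a*L/2,b*h,c*h] for a in(-1,1) for b in(-1,1) for c in(-1,1)])@R.T+o
    im=np.zeros((384*4,512*4),np.uint8);cv2.fillConvexPoly(im,cv2.convexHull((proj(n,P)*4+1.5).astype(np.int32)),1);return cv2.resize(im*255,(512,384),interpolation=cv2.INTER_AREA)/255.
from scipy.optimize import minimize
def seg(n,k):
    # colour-refined mask near net mask
    return m[k].astype(float)
for nm,z,L,ks in(("blank",.014,.15,("scene_blank_0","top_blank_0")),("offcut",.014,.075,("scene_offcut_0","top_offcut_0")) ):
    p0=unproj("top",np.argwhere(m[ks[1]]).mean(0)[::-1],z)[0]
    M={k:seg(k.split("_")[0],k) for k in ks}
    def cost(p,kk=ks):
        R=Ro.from_euler("z",p[2]).as_matrix();o=np.array([p[0]+p0[0],p[1]+p0[1],z])
        return sum(np.abs(mask(k.split("_")[0],R,o,.014,L)-M[k]).sum()/M[k].sum() for k in kk)
    for kk in(ks,ks[1:],ks[:1]):
        b=min((minimize(cost,[0,0,a],args=(kk,),method="Nelder-Mead",options=dict(initial_simplex=[[0,0,a],[.01,0,a],[0,.01,a],[0,0,a+.2]])) for a in(.0,.2,.4)),key=lambda r:r.fun);print(nm,b.x[:2]+p0[:2],b.x[2],b.fun)
E
```

```text
cradle [ 0.6185  0.0645 -0.2802] res [-0.1459 -0.8229  0.596  -1.0398 -0.7043 -1.4604 -1.0109  0.8561 -1.6148
  0.2753]
blank [ 0.5545 -0.3672] 0.18325902071267086 0.20991126574223123
blank [ 0.5539 -0.3656] 0.18097635184656946 0.0541016406562625
blank [ 0.557  -0.3681] 0.18735032300901006 0.05470917383740066
offcut [ 0.4379 -0.1863] 0.17276012780675465 0.3889555284573078
offcut [ 0.4386 -0.1866] 0.18194806287993692 0.08112483427534715
offcut [ 0.4374 -0.1868] 0.08506745784818134 0.2758261346496641
```

```bash
python3 - <<'E'
from h import *
from scipy.optimize import minimize
m=np.load("m.npz");p0=np.load("cr.npy")
obs=[("top",(.105,.075,.110),(180.1,140.7)),("top",(.105,-.075,.110),(240.4,157.4)),("scene",(.105,.075,.110),(339.6,141.8)),("scene",(.105,-.075,.110),(284.7,160.8))]
def seg(n):
    im=m[n];h=cv2.cvtColor(im,cv2.COLOR_RGB2HSV);w=(h[:,:,0]<20)&(h[:,:,1]>90)&(im.max(2)>45)
    box=(slice(135,200),slice(195,232)) if n=="top" else (slice(168,200),slice(275,325))
    z=np.zeros((384,512),bool);z[box]=w[box];return z.astype(float)
S={n:seg(n) for n in("top","scene")};print({n:S[n].sum() for n in S})
def sil(n,R,o):
    im=np.zeros((1536,2048),np.uint8)
    parts=[(-.075,-.04,.014),(.04,.075,.014),(-.04,.04,.011)]
    for a,b,h in parts:
        P=np.array([[x,y,z+.014] for x in(a,b) for y in(-h,h) for z in(-h,h)])@R.T+o
        cv2.fillConvexPoly(im,cv2.convexHull((proj(n,P)*4+1.5).astype(np.int32)),255)
    T=proj(n,np.array([[.105,-.08,.11],[.105,.08,.11]])@R.T+o)*4+1.5
    cv2.line(im,*[tuple(map(int,t)) for t in T],0,24)
    return cv2.resize(im,(512,384),interpolation=cv2.INTER_AREA)/255.
def cost(p,ns=("top","scene"),wl=.03):
    R,o=cradle(*p);c=sum(np.abs(sil(n,R,o)-S[n]).sum()/S[n].sum() for n in ns)
    return c+wl*sum(((proj(n,R@np.array(x)+o)[0]-uv)**2).sum() for n,x,uv in obs if n in ns)
for ns,w in((("top","scene"),.02),(("top",),.02),(("scene",),.02),(("top","scene"),0)):
    q=p0;b=minimize(cost,q,args=(ns,w),method="Nelder-Mead",options=dict(initial_simplex=[q,q+[.01,0,0],q+[0,.01,0],q+[0,0,.1]]));print(ns,w,b.x,b.fun)
    if len(ns)==2 and w: np.save("cr.npy",b.x);p=b.x
R,o=cradle(*p);ims=[]
for n,(r0,r1,c0,c1) in(("top",(120,220,170,285)),("scene",(125,225,250,365))):
    k=3.4;im=cv2.resize(m[n][r0:r1,c0:c1],None,fx=k,fy=k,interpolation=cv2.INTER_CUBIC)
    f=lambda X:tuple(map(int,((proj(n,R@np.array(X)+o)[0]+.5-[c0,r0])*k)))
    for a in(-.075,-.04,.04,.075):
        q=[f((a,y,z)) for y,z in((-.014,0),(.014,0),(.014,.028),(-.014,.028))];cv2.polylines(im,[np.array(q)],True,(0,255,0),1)
    for sx in(-.05,.05):
        for sy in(-.018,.018):cv2.circle(im,f((sx,sy,.012)),2,(255,255,0),-1)
    cv2.line(im,f((.105,-.075,.11)),f((.105,.075,.11)),(0,0,255),1)
    ims.append(im)
cv2.imwrite("pics/c2.png",np.hstack(ims)[:,:,::-1])
E
```

```text
{'top': np.float64(431.0), 'scene': np.float64(400.0)}
('top', 'scene') 0.02 [ 0.6179  0.0649 -0.2933] 0.8338642393540094
('top',) 0.02 [ 0.6164  0.0647 -0.2893] 0.2516359273625109
('scene',) 0.02 [ 0.6207  0.065  -0.3056] 0.4951575081808093
('top', 'scene') 0 [ 0.6182  0.064  -0.3147] 0.7062499431327055
```

View pics/c2.png

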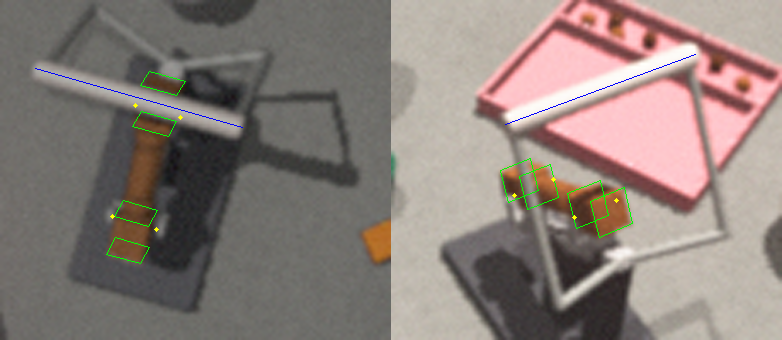

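The overlay agrees with both views to about 1 px. The cradle is at about (0.618, 0.065) with yaw −0.297, and the blank at (0.555, −0.367) with yaw 0.183.

```bash
np=1; cat >> h.py <<'E'
CR=cradle(.6178,.0650,-.297)
def cr_pose(x,y,z):  # TCP, square to slope, tool x up slope
    R,o=CR;return R@np.array([x,y,z])+o, R@np.diag([1,-1,-1.])
def flat_pose(x,y,z,yaw):
    return np.array([x,y,z]),Ro.from_euler("z",yaw).as_matrix()@np.diag([1,-1,-1.])
def delta(*poses):
    s=state();q=s["tool_rot"];P=s["tool_pos"];R=Ro.from_quat(np.r_[q[1:],q[0]]).as_matrix()
    print("t",s["time"],"tcp",P,"F",s["contact_force"],"w",s["gripper_width"],"j",s["joint_pos"])
    for p,T in poses:
        d=R.T@(p-P);r=Ro.from_matrix(R.T@T).as_rotvec()
        print("mm/deg",(d*1e3).round(1),np.degrees(r).round(1),"-> row",(d/.8).round(4),(r/1.5).round(4)); P,R=p,T
E
python3 -c "
from h import *
delta(flat_pose(.42,-.25,.34,-.1),cr_pose(-.01,0,.15),cr_pose(0,0,.05),cr_pose(0,0,-.005))"
```

```text
t 0.6 tcp [ 0.2638 -0.5666  0.2313] F [ 0.5574 -0.8257  0.7641] w 0.9998225170295904 j [-1.254   0.0527  1.6128 -0.      1.476  -0.119 ]
mm/deg [ 275.2 -221.1 -108.7] [ 0.   0.  30.7] -> row [ 0.344  -0.2763 -0.1358] [0.     0.     0.3572]
mm/deg [  73.  -351.6   97.9] [-3.4 34.9 10.9] -> row [ 0.0912 -0.4395  0.1223] [-0.0401  0.4059  0.1272]
mm/deg [ 10.  -0. 100.] [0. 0. 0.] -> row [ 0.0125 -0.      0.125 ] [0. 0. 0.]
mm/deg [ 0. -0. 55.] [0. 0. 0.] -> row [ 0.     -0.      0.0688] [0. 0. 0.]
```

```bash
python3 -m inch '[{"dx":0.07,"dy":-0.055,"dz":-0.06,"rz":0.1},{"dx":0.12,"dy":-0.1,"dz":-0.1,"rz":0.2},{"dx":0.18,"dy":-0.14,"dz":-0.12,"rz":0.3},{"dx":0.23,"dy":-0.18,"dz":-0.136,"rz":0.357},{"dx":0.27,"dy":-0.22,"dz":-0.136,"rz":0.357}]' 1; python3 -c "
from h import *
delta(cr_pose(-.03,-.08,.16));delta(cr_pose(-.02,0,.15))"
```

```text
t 0.6 tcp [ 0.2638 -0.5666  0.2313] F [ 0.5574 -0.8257  0.7641] w 0.9998225170295904 j [-1.254   0.0527  1.6128 -0.      1.476  -0.119 ]
mm/deg [ 447.5 -441.5   -7.5] [-12.8  33.4  40.6] -> row [ 0.5594 -0.5519 -0.0094] [-0.1491  0.3886  0.473 ]
t 0.6 tcp [ 0.2638 -0.5666  0.2313] F [ 0.5574 -0.8257  0.7641] w 0.9998225170295904 j [-1.254   0.0527  1.6128 -0.      1.476  -0.119 ]
mm/deg [ 511.4 -491.7   -5.1] [-12.8  33.4  40.6] -> row [ 0.6392 -0.6146 -0.0064] [-0.1491  0.3886  0.473 ]validation failed for argument at $[0]...
```

```bash
python3 -m inch '[{"dx":0.07,"dy":-0.055,"dz":-0.06,"rx":0,"ry":0,"rz":0.1},{"dx":0.12,"dy":-0.1,"dz":-0.1,"rx":0,"ry":0,"rz":0.2},{"dx":0.18,"dy":-0.14,"dz":-0.12,"rx":0,"ry":0,"rz":0.3},{"dx":0.23,"dy":-0.18,"dz":-0.136,"rx":0,"ry":0,"rz":0.357},{"dx":0.27,"dy":-0.22,"dz":-0.136,"rx":0,"ry":0,"rz":0.357}]' 1; python3 -c "
from h import *
delta(cr_pose(-.02,0,.15))"
```

```text
time: 1.1
tool_pos: [0.3648, -0.3624, 0.3325]
tool_rot: [0.001, 0.999, -0.051, 0.001]
contact_force: [0.5, 0.9, 0.2]
gripper_width: 0.999
grasp_force: 0.0
t 1.1 tcp [ 0.3648 -0.3624  0.3325] F [0.5463 0.8513 0.1726] w 0.9988745315259883 j [-0.9271 -0.2566  1.7341  0.0002  1.6609  0.7456]
mm/deg [ 107.5 -471.    95.3] [-3.3 34.7 10.9] -> row [ 0.1344 -0.5888  0.1191] [-0.0384  0.4042  0.1264]
```

```bash
python3 -m inch '[{"dx":0.01,"dy":-0.06,"dz":0,"rx":0,"ry":0.08,"rz":0.03},{"dx":0.03,"dy":-0.12,"dz":0,"rx":-0.01,"ry":0.16,"rz":0.06},{"dx":0.05,"dy":-0.18,"dz":0,"rx":-0.02,"ry":0.24,"rz":0.09},{"dx":0.08,"dy":-0.24,"dz":0.02,"rx":-0.03,"ry":0.32,"rz":0.12},{"dx":0.09,"dy":-0.3,"dz":0.03,"rx":-0.038,"ry":0.404,"rz":0.126}]' 1; python3 -c "
from h import *
delta(cr_pose(-.02,0,.15))"
```

```text
time: 1.6
tool_pos: [0.4584, -0.1366, 0.3082]
tool_rot: [0.043, 0.943, -0.141, 0.299]
contact_force: [0.8, 0.3, -0.8]
gripper_width: 1.001
grasp_force: 0.0
t 1.6 tcp [ 0.4584 -0.1366  0.3082] F [ 0.8436  0.2523 -0.8018] w 1.0009143016525848 j [-0.5249 -0.8106  2.2181  0.1477  1.1365  1.3223]
mm/deg [ -49.1 -239.2   54.3] [-0.2 -0.2 -0.1] -> row [-0.0613 -0.2989  0.0678] [-0.0022 -0.0025 -0.0009]
```

```bash
python3 -m inch '[{"dx":-0.01,"dy":-0.06,"dz":0.01,"rx":0,"ry":0,"rz":0},{"dx":-0.03,"dy":-0.12,"dz":0.03,"rx":0,"ry":0,"rz":0},{"dx":-0.04,"dy":-0.18,"dz":0.05,"rx":0,"ry":0,"rz":0},{"dx":-0.06,"dy":-0.24,"dz":0.067,"rx":0,"ry":0,"rz":0},{"dx":-0.061,"dy":-0.299,"dz":0.068,"rx":-0.002,"ry":-0.002,"rz":0}]' 1;python3 -m inch '[{"dx":0,"dy":0,"dz":0,"rx":0,"ry":0,"rz":0},{"dx":0,"dy":0,"dz":0,"rx":0,"ry":0,"rz":0}]'; python3 -c "
from h import *
delta(cr_pose(0,0,.06));delta(cr_pose(0,0,-.005))"
```

```text
time: 2.1
tool_pos: [0.5159, 0.0927, 0.2327]
tool_rot: [0.045, 0.945, -0.14, 0.293]
contact_force: [1.1, -0.6, 0.7]
gripper_width: 1.005
grasp_force: 0.0
time: 2.3
tool_pos: [0.5173, 0.0924, 0.2351]
tool_rot: [0.044, 0.945, -0.139, 0.294]
contact_force: [-0.4, -0.1, 0.2]
gripper_width: 1.001
grasp_force: 0.0
t 2.3 tcp [0.5173 0.0924 0.2351] F [-0.4382 -0.0867  0.2429] w 1.0013405987698047 j [ 0.1709 -0.5358  2.1787 -0.3135  0.9701  2.1414]
mm/deg [22.8 -2.9 89.7] [-0.1  0.4  0.3] -> row [ 0.0285 -0.0037  0.1122] [-0.0011  0.005   0.0032]
t 2.3 tcp [0.5173 0.0924 0.2351] F [-0.4382 -0.0867  0.2429] w 1.0013405987698047 j [ 0.1709 -0.5358  2.1787 -0.3135  0.9701  2.1414]
mm/deg [ 23.3  -2.8 154.7] [-0.1  0.4  0.3] -> row [ 0.0291 -0.0035  0.1934] [-0.0011  0.005   0.0032]
```

```bash
python3 -m inch '[{"dx":0.02,"dy":-0.003,"dz":0.04,"rx":-0.001,"ry":0.005,"rz":0.003},{"dx":0.029,"dy":-0.0035,"dz":0.08,"rx":-0.001,"ry":0.005,"rz":0.003},{"dx":0.029,"dy":-0.0035,"dz":0.112,"rx":-0.001,"ry":0.005,"rz":0.003},{"dx":0.029,"dy":-0.0035,"dz":0.112,"rx":-0.001,"ry":0.005,"rz":0.003}]' 1; python3 - <<'E'
from h import *
im=optics.grab_frame("top");im2=optics.grab_frame("scene")
cv2.imwrite("pics/g1.png",np.hstack([cv2.resize(im[110:220,160:270],(400,400),interpolation=2),cv2.resize(im2[100:230,240:370],(400,400),interpolation=2)])[:,:,::-1])
delta(cr_pose(0,0,-.005))
E
```

```text
time: 2.7
tool_pos: [0.5844, 0.0698, 0.1718]
tool_rot: [0.046, 0.943, -0.145, 0.295]
contact_force: [-1.6, -0.1, -0.1]
gripper_width: 0.999
grasp_force: 0.0
t 2.8 tcp [0.5852 0.0711 0.1755] F [ 0.0508 -0.3242  0.2603] w 0.9989061515675015 j [ 0.1023 -0.3017  2.1177 -0.3275  0.7797  2.1464]
mm/deg [-2.1 -3.9 65.3] [ 0.2 -0.1 -0.3] -> row [-0.0026 -0.0048  0.0816] [ 0.002  -0.0009 -0.0038]
```

View pics/g1.png

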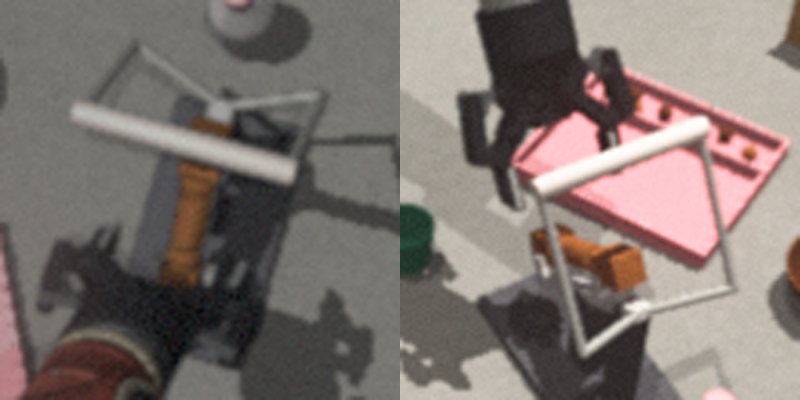

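The gripper is square over the spindle with the fingers astride it, and well clear of the lightbar (top crop 75–295, row 110–170). I'll go down and close.

```bash
python3 -m inch '[{"dx":-0.0026,"dy":-0.004,"dz":0.03,"rx":0.002,"ry":-0.001,"rz":-0.003},{"dx":-0.0026,"dy":-0.004,"dz":0.055,"rx":0.002,"ry":-0.001,"rz":-0.003},{"dx":-0.0026,"dy":-0.004,"dz":0.07,"rx":0.002,"ry":-0.001,"rz":-0.003},{"dx":-0.0026,"dy":-0.004,"dz":0.0816,"rx":0.002,"ry":-0.001,"rz":-0.003},{"dx":-0.0026,"dy":-0.004,"dz":0.0816,"rx":0.002,"ry":-0.001,"rz":-0.003}]' 1; python3 -m inch '[{"dx":0,"dy":0,"dz":0,"rx":0,"ry":0,"rz":0},{"dx":0,"dy":0,"dz":0,"rx":0,"ry":0,"rz":0}]'; python3 -c "
from h import *
delta(cr_pose(0,0,-.005))"
```

```text
time: 3.3
tool_pos: [0.6205, 0.0651, 0.1204]
tool_rot: [0.044, 0.943, -0.141, 0.297]
contact_force: [-0.2, 0.6, 0.6]
gripper_width: 1.004
grasp_force: 0.0
time: 3.5
tool_pos: [0.6209, 0.0657, 0.1217]
tool_rot: [0.044, 0.943, -0.14, 0.298]
contact_force: [0.3, -0.1, 0.2]
gripper_width: 0.997
grasp_force: 0.0
t 3.5 tcp [0.6209 0.0657 0.1217] F [ 0.2894 -0.0793  0.1706] w 0.9972482097596883 j [ 0.0803 -0.1399  2.0808 -0.3525  0.6518  2.1677]
mm/deg [-0.3  1.6  0.7] [-0.1 -0.1  0.1] -> row [-0.0004  0.0019  0.0009] [-0.0017 -0.001   0.0007]
```

```bash
python3 -m inch '[{"dx":0,"dy":0.001,"dz":0,"rx":0,"ry":0,"rz":0},{"dx":0,"dy":0.001,"dz":0,"rx":0,"ry":0,"rz":0},{"dx":0,"dy":0.001,"dz":0,"rx":0,"ry":0,"rz":0},{"dx":0,"dy":0.001,"dz":0,"rx":0,"ry":0,"rz":0},{"dx":0,"dy":0.001,"dz":0,"rx":0,"ry":0,"rz":0}]' -1; python3 -m inch '[{"dx":0,"dy":0,"dz":0,"rx":0,"ry":0,"rz":0},{"dx":0,"dy":0,"dz":0,"rx":0,"ry":0,"rz":0},{"dx":0,"dy":0,"dz":0,"rx":0,"ry":0,"rz":0}]'; python3 -c "
from h import *
delta(cr_pose(0,0,-.005))"
```

```text
time: 4.0
tool_pos: [0.6202, 0.0648, 0.1208]
tool_rot: [0.044, 0.943, -0.14, 0.297]
contact_force: [-3.0, 0.0, 3.5]
gripper_width: 0.259
grasp_force: 58.4
time: 4.3
tool_pos: [0.6202, 0.0648, 0.1208]
tool_rot: [0.044, 0.943, -0.14, 0.297]
contact_force: [-4.7, -0.2, 4.7]
gripper_width: 0.262
grasp_force: 58.5
t 4.3 tcp [0.6202 0.0648 0.1208] F [-4.7126 -0.1728  4.7116] w 0.2618638744217511 j [ 0.0787 -0.14    2.082  -0.3514  0.6519  2.1652]
mm/deg [0.4 0.5 0.2] [-0.1  0.   0.1] -> row [0.0005 0.0006 0.0002] [-0.0011  0.0001  0.001 ]
```

Grip is good (58 N), but the fingertips would reach the tray floor before the spindle did. I'll regrip 7 mm higher.

```bash
python3 -m inch '[{"dx":0,"dy":0,"dz":0,"rx":0,"ry":0,"rz":0},{"dx":0,"dy":0,"dz":0,"rx":0,"ry":0,"rz":0},{"dx":0,"dy":0,"dz":-0.009,"rx":0,"ry":0,"rz":0},{"dx":0,"dy":0,"dz":-0.009,"rx":0,"ry":0,"rz":0},{"dx":0,"dy":0,"dz":-0.009,"rx":0,"ry":0,"rz":0}]' 0.2; python3 -m inch '[{"dx":0,"dy":0,"dz":0,"rx":0,"ry":0,"rz":0},{"dx":0,"dy":0,"dz":0,"rx":0,"ry":0,"rz":0},{"dx":0,"dy":0,"dz":0,"rx":0,"ry":0,"rz":0},{"dx":0,"dy":0,"dz":0,"rx":0,"ry":0,"rz":0},{"dx":0,"dy":0,"dz":0,"rx":0,"ry":0,"rz":0}]' -1; python3 -m inch '[{"dx":0,"dy":0,"dz":-0.02,"rx":0,"ry":0,"rz":0},{"dx":0,"dy":0,"dz":-0.05,"rx":0,"ry":0,"rz":0},{"dx":-0.01,"dy":0,"dz":-0.1,"rx":0,"ry":0,"rz":0},{"dx":-0.04,"dy":0,"dz":-0.14,"rx":0,"ry":0,"rz":0},{"dx":-0.06,"dy":0,"dz":-0.15,"rx":0,"ry":0,"rz":0}]';python3 -c "
from h import *
delta(flat_pose(.5014,.2826,.1,.2),flat_pose(.5014,.2826,.0072,.2))"
```

```text
time: 4.8
tool_pos: [0.6165, 0.066, 0.1268]
tool_rot: [0.044, 0.943, -0.14, 0.298]
contact_force: [0.1, 0.0, -0.3]
gripper_width: 0.601
grasp_force: 0.0
time: 5.3
tool_pos: [0.6162, 0.066, 0.1266]
tool_rot: [0.044, 0.943, -0.14, 0.297]
contact_force: [-5.0, 1.1, 4.6]
gripper_width: 0.257
grasp_force: 58.5
time: 5.8
tool_pos: [0.5127, 0.0981, 0.2003]
tool_rot: [0.043, 0.943, -0.14, 0.3]
contact_force: [-0.7, 0.3, -0.2]
gripper_width: 0.26
grasp_force: 59.5
t 5.8 tcp [0.5127 0.0981 0.2003] F [-0.7085  0.3377 -0.1669] w 0.26023745806648485 j [ 0.1892 -0.5203  2.2304 -0.3459  0.901   2.1979]
mm/deg [-110.8 -172.9   45.3] [  8.5 -34.6 -27.5] -> row [-0.1385 -0.2162  0.0566] [ 0.0991 -0.4024 -0.3198]
mm/deg [ 0.   0.  92.8] [0. 0. 0.] -> row [0.    0.    0.116] [0. 0. 0.]
```

```bash
python3 -m inch '[{"dx":-0.028,"dy":-0.043,"dz":0.011,"rx":0.02,"ry":-0.08,"rz":-0.064},{"dx":-0.055,"dy":-0.086,"dz":0.022,"rx":0.04,"ry":-0.16,"rz":-0.128},{"dx":-0.083,"dy":-0.13,"dz":0.034,"rx":0.06,"ry":-0.24,"rz":-0.19},{"dx":-0.11,"dy":-0.173,"dz":0.045,"rx":0.08,"ry":-0.32,"rz":-0.256},{"dx":-0.138,"dy":-0.216,"dz":0.057,"rx":0.099,"ry":-0.4,"rz":-0.32}]'; python3 -m inch '[{"dx":0,"dy":0,"dz":0,"rx":0,"ry":0,"rz":0},{"dx":0,"dy":0,"dz":0,"rx":0,"ry":0,"rz":0}]'; python3 - <<'E'
from h import *
im=optics.grab_frame("top");im2=optics.grab_frame("scene")
cv2.imwrite("pics/g2.png",np.hstack([cv2.resize(im[110:290,70:270],(400,360),interpolation=2),cv2.resize(im2[90:225,240:390],(400,360),interpolation=2)])[:,:,::-1])
delta(flat_pose(.5014,.2826,.0072,.2))
E
```

```text
time: 6.3
tool_pos: [0.5019, 0.2829, 0.0963]
tool_rot: [0.002, 0.996, 0.092, 0.01]
contact_force: [0.7, -1.2, -0.0]
gripper_width: 0.26
grasp_force: 59.6
time: 6.5
tool_pos: [0.5011, 0.2814, 0.0943]
tool_rot: [0.003, 0.996, 0.09, 0.01]
contact_force: [0.6, -0.7, -0.3]
gripper_width: 0.26
grasp_force: 59.6
t 6.6 tcp [0.5018 0.281  0.0973] F [-0.0996  0.1506 -0.4266] w 0.2522155229967683 j [ 0.3871  0.0421  1.8571 -0.013   1.2196  1.7832]
mm/deg [-2.4 -2.3 90.1] [ 0.4 -1.4 -1.2] -> row [-0.0029 -0.0028  0.1126] [ 0.005  -0.0165 -0.0139]
```

View pics/g2.png

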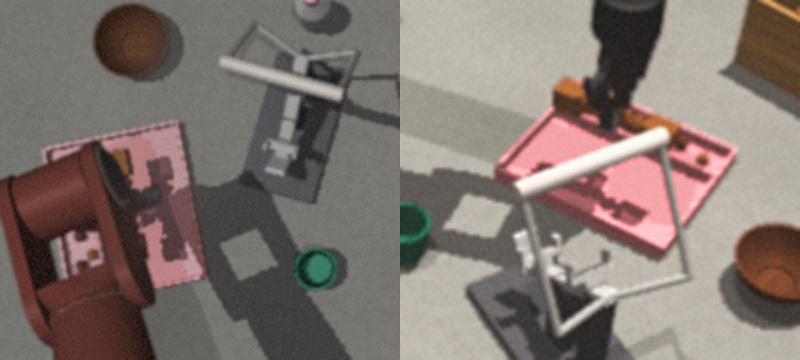

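The spindle is held over the wide compartment. The stand is empty and its lightbar untouched (scene crop 520–680, row 130–190). I'll lower it now.

```bash
python3 -m inch '[{"dx":-0.003,"dy":-0.003,"dz":0.03,"rx":0.005,"ry":-0.016,"rz":-0.014},{"dx":-0.003,"dy":-0.003,"dz":0.06,"rx":0.005,"ry":-0.016,"rz":-0.014},{"dx":-0.003,"dy":-0.003,"dz":0.085,"rx":0.005,"ry":-0.016,"rz":-0.014},{"dx":-0.003,"dy":-0.003,"dz":0.1,"rx":0.005,"ry":-0.016,"rz":-0.014},{"dx":-0.003,"dy":-0.003,"dz":0.1,"rx":0.005,"ry":-0.016,"rz":-0.014}]'; python3 -m inch '[{"dx":0,"dy":0,"dz":0,"rx":0,"ry":0,"rz":0},{"dx":0,"dy":0,"dz":0.003,"rx":0,"ry":0,"rz":0},{"dx":0,"dy":0,"dz":0.006,"rx":0,"ry":0,"rz":0},{"dx":0,"dy":0,"dz":0.006,"rx":0,"ry":0,"rz":0}]'; python3 -c "
from h import *
delta(flat_pose(.5014,.2826,.0072,.2))"
```

```text
time: 7.1
tool_pos: [0.4998, 0.2822, 0.0163]
tool_rot: [0.0, 0.995, 0.1, -0.001]
contact_force: [0.9, 0.2, -0.7]
gripper_width: 0.263
grasp_force: 59.5
time: 7.5
tool_pos: [0.5008, 0.2832, 0.0121]
tool_rot: [-0.0, 0.995, 0.1, -0.0]
contact_force: [-0.4, -0.0, -0.1]
gripper_width: 0.26
grasp_force: 59.5
t 7.5 tcp [0.5008 0.2832 0.0121] F [-0.3619 -0.0016 -0.0556] w 0.26015849703679667 j [0.3852 0.1739 1.8765 0.0005 1.0915 1.7549]
mm/deg [0.4 0.7 4.9] [-0.  0.  0.] -> row [0.0005 0.0009 0.0061] [-0.0002  0.0003  0.0006]
```

```bash
python3 -m inch '[{"dx":0,"dy":0,"dz":0.002,"rx":0,"ry":0,"rz":0},{"dx":0,"dy":0,"dz":0.004,"rx":0,"ry":0,"rz":0},{"dx":0,"dy":0,"dz":0.005,"rx":0,"ry":0,"rz":0},{"dx":0,"dy":0,"dz":0.005,"rx":0,"ry":0,"rz":0}]';  python3 -m inch '[{"dx":0,"dy":0,"dz":0.001,"rx":0,"ry":0,"rz":0},{"dx":0,"dy":0,"dz":0.001,"rx":0,"ry":0,"rz":0}]'
```

```text
time: 7.9
tool_pos: [0.5005, 0.2831, 0.0075]
tool_rot: [0.0, 0.995, 0.1, -0.001]
contact_force: [0.4, 0.5, -1.0]
gripper_width: 0.256
grasp_force: 59.5
time: 8.1
tool_pos: [0.5008, 0.2832, 0.007]
tool_rot: [-0.0, 0.995, 0.1, -0.0]
contact_force: [-0.2, -0.1, -0.9]
gripper_width: 0.254
grasp_force: 59.8
```

```bash
python3 -m inch '[{"dx":0,"dy":0,"dz":0.001,"rx":0,"ry":0,"rz":0},{"dx":0,"dy":0,"dz":0.001,"rx":0,"ry":0,"rz":0}]';  python3 -m inch '[{"dx":0,"dy":0,"dz":0.001,"rx":0,"ry":0,"rz":0},{"dx":0,"dy":0,"dz":0.001,"rx":0,"ry":0,"rz":0}]'
```

```text
time: 8.3
tool_pos: [0.5008, 0.2833, 0.007]
tool_rot: [-0.0, 0.995, 0.1, -0.001]
contact_force: [-2.0, -0.9, 4.9]
gripper_width: 0.256
grasp_force: 60.3
time: 8.5
tool_pos: [0.5008, 0.2832, 0.0069]
tool_rot: [0.0, 0.995, 0.1, -0.001]
contact_force: [-5.0, -1.5, 10.0]
gripper_width: 0.259
grasp_force: 60.8
```

```bash
python3 -m inch '[{"dx":0,"dy":0,"dz":-0.001,"rx":0,"ry":0,"rz":0},{"dx":0,"dy":0,"dz":-0.001,"rx":0,"ry":0,"rz":0},{"dx":0,"dy":0,"dz":-0.001,"rx":0,"ry":0,"rz":0},{"dx":0,"dy":0,"dz":-0.01,"rx":0,"ry":0,"rz":0},{"dx":0,"dy":0,"dz":-0.05,"rx":0,"ry":0,"rz":0}]' 0.1;  python3 -m inch '[{"dx":0,"dy":0,"dz":-0.06,"rx":0,"ry":0,"rz":0},{"dx":-0.02,"dy":0,"dz":-0.12,"rx":0,"ry":0,"rz":0},{"dx":-0.06,"dy":0.03,"dz":-0.18,"rx":0,"ry":0,"rz":0},{"dx":-0.09,"dy":0.06,"dz":-0.22,"rx":0,"ry":0,"rz":0},{"dx":-0.12,"dy":0.1,"dz":-0.25,"rx":0,"ry":0,"rz":0}]';python3 -c "
from h import *
delta(flat_pose(.4,-.08,.28,.19),flat_pose(.555,-.367,.1,.183))"
```

```text
time: 9.0
tool_pos: [0.4975, 0.2817, 0.0419]
tool_rot: [0.001, 0.995, 0.1, -0.005]
contact_force: [0.1, 0.2, 0.6]
gripper_width: 0.546
grasp_force: 0.0
time: 9.5
tool_pos: [0.4246, 0.1898, 0.2455]
tool_rot: [-0.0, 0.995, 0.101, 0.001]
contact_force: [0.4, -0.9, 0.4]
gripper_width: 0.549
grasp_force: 0.0
t 9.5 tcp [0.4246 0.1898 0.2455] F [ 0.4084 -0.8841  0.3633] w 0.5492707150647624 j [ 0.26   -0.3559  1.9547  0.0003  1.5402  1.6278]
mm/deg [-78.4 259.3 -34.9] [-0.  -0.2  0.7] -> row [-0.098   0.3241 -0.0436] [-0.0003 -0.0018  0.0086]
mm/deg [ 98.  311.1 180. ] [0.  0.  0.4] -> row [0.1225 0.3889 0.225 ] [0.     0.     0.0047]
```

```bash
python3 -m inch '[{"dx":-0.02,"dy":0.06,"dz":-0.01,"rx":0,"ry":0,"rz":0},{"dx":-0.04,"dy":0.12,"dz":-0.02,"rx":0,"ry":0,"rz":0},{"dx":-0.06,"dy":0.18,"dz":-0.03,"rx":0,"ry":0,"rz":0},{"dx":-0.07,"dy":0.24,"dz":-0.03,"rx":0,"ry":0,"rz":0},{"dx":-0.07,"dy":0.3,"dz":-0.03,"rx":0,"ry":0,"rz":0}]' 1;  python3 -m inch '[{"dx":0.02,"dy":0.06,"dz":0,"rx":0,"ry":0,"rz":0},{"dx":0.04,"dy":0.12,"dz":0.02,"rx":0,"ry":0,"rz":0},{"dx":0.06,"dy":0.17,"dz":0.04,"rx":0,"ry":0,"rz":0},{"dx":0.08,"dy":0.23,"dz":0.06,"rx":0,"ry":0,"rz":0},{"dx":0.09,"dy":0.28,"dz":0.08,"rx":0,"ry":0,"rz":0}]';python3 - <<'E'
from h import *
im=optics.grab_frame("top");im2=optics.grab_frame("scene")
cv2.imwrite("pics/g3.png",np.hstack([im,cv2.resize(im2[90:330,120:390],(288,384),interpolation=2)])[:,:,::-1])
delta(flat_pose(.555,-.367,.06,.183),flat_pose(.555,-.367,.003,.183))
E
```

```text
time: 10.0
tool_pos: [0.4175, -0.058, 0.2676]
tool_rot: [0.001, 0.995, 0.1, 0.001]
contact_force: [2.2, 0.8, -0.3]
gripper_width: 1.004
grasp_force: 0.0
time: 10.5
tool_pos: [0.5342, -0.2633, 0.202]
tool_rot: [0.0, 0.995, 0.1, -0.0]
contact_force: [0.3, 1.1, 1.3]
gripper_width: 0.997
grasp_force: 0.0
t 10.6 tcp [ 0.5326 -0.2645  0.1976] F [-0.2586  0.9861  0.0956] w 1.0032784569878652 j [-0.5854  0.0089  1.7145 -0.0016  1.4254  0.7888]
mm/deg [  2.8 105.4 137.2] [-0.2  0.4  0.8] -> row [0.0035 0.1318 0.1715] [-0.0026  0.0041  0.0092]
mm/deg [ 0.  0. 57.] [0. 0. 0.] -> row [0.     0.     0.0712] [0. 0. 0.]
```

View pics/g3.png

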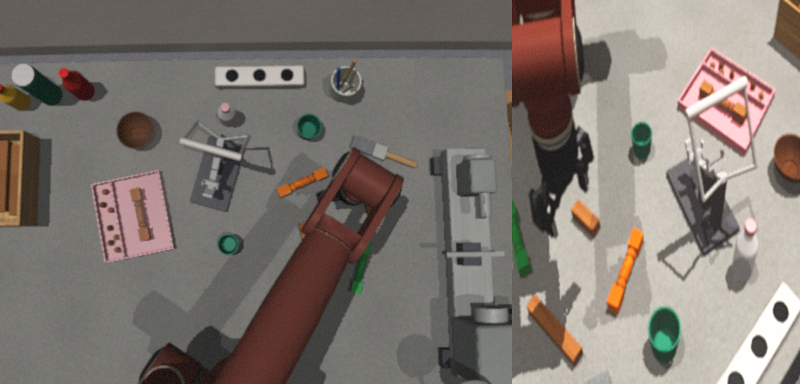

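The spindle lies flat in the wide compartment at top(140,215), and everything else is in place. The blank is at scene crop (553,328). I'll fetch it now.

```bash
python3 -m inch '[{"dx":0,"dy":0.05,"dz":0.03,"rx":0,"ry":0,"rz":0},{"dx":0.0035,"dy":0.1,"dz":0.06,"rx":-0.002,"ry":0.004,"rz":0.009},{"dx":0.0035,"dy":0.132,"dz":0.11,"rx":-0.002,"ry":0.004,"rz":0.009},{"dx":0.0035,"dy":0.132,"dz":0.16,"rx":-0.002,"ry":0.004,"rz":0.009},{"dx":0.0035,"dy":0.132,"dz":0.17,"rx":-0.002,"ry":0.004,"rz":0.009}]' 1;  python3 -m inch '[{"dx":0,"dy":0,"dz":0,"rx":0,"ry":0,"rz":0},{"dx":0,"dy":0,"dz":0,"rx":0,"ry":0,"rz":0}]';python3 - <<'E'
from h import *
delta(flat_pose(.555,-.367,.0035,.183))
E
```

```text
time: 11.1
tool_pos: [0.5537, -0.3618, 0.0605]
tool_rot: [-0.002, 0.996, 0.093, -0.001]
contact_force: [-0.8, 0.6, -1.6]
gripper_width: 0.997
grasp_force: 0.0
time: 11.3
tool_pos: [0.5581, -0.3643, 0.0689]
tool_rot: [0.002, 0.996, 0.094, 0.004]
contact_force: [0.6, -0.2, 1.2]
gripper_width: 1.002
grasp_force: 0.0
t 11.3 tcp [ 0.5581 -0.3643  0.0689] F [ 0.5834 -0.1954  1.1995] w 1.0017401158533592 j [-0.6908  0.2844  1.6361  0.0024  1.2122  0.6909]
mm/deg [-4.1  1.7 65.4] [ 0.3 -0.4  0.3] -> row [-0.0051  0.0021  0.0817] [ 0.0036 -0.0049  0.0035]
```

```bash
python3 -m inch '[{"dx":-0.003,"dy":0.002,"dz":0.03,"rx":0,"ry":0,"rz":0.003},{"dx":-0.005,"dy":0.002,"dz":0.055,"rx":0.001,"ry":-0.001,"rz":0.003},{"dx":-0.005,"dy":0.002,"dz":0.07,"rx":0.001,"ry":-0.001,"rz":0.003},{"dx":-0.005,"dy":0.002,"dz":0.07,"rx":0.001,"ry":-0.001,"rz":0.003},{"dx":-0.005,"dy":0.002,"dz":0.07,"rx":0.001,"ry":-0.001,"rz":0.003}]' 1;  python3 -m inch '[{"dx":0,"dy":0,"dz":0,"rx":0,"ry":0,"rz":0},{"dx":0,"dy":0,"dz":0,"rx":0,"ry":0,"rz":0},{"dx":0,"dy":0,"dz":0,"rx":0,"ry":0,"rz":0}]';python3 - <<'E'
from h import *
delta(flat_pose(.555,-.367,.0035,.183))
E
```

```text
time: 11.8
tool_pos: [0.5538, -0.3666, 0.0104]
tool_rot: [0.001, 0.996, 0.091, 0.002]
contact_force: [-0.1, -1.0, 0.7]
gripper_width: 0.995
grasp_force: 0.0
time: 12.1
tool_pos: [0.554, -0.367, 0.011]
tool_rot: [0.001, 0.996, 0.091, 0.002]
contact_force: [-0.2, 0.0, 0.4]
gripper_width: 1.001
grasp_force: 0.0
t 12.1 tcp [ 0.554 -0.367  0.011] F [-0.2171  0.0152  0.3934] w 1.000978067727545 j [-0.6978  0.3559  1.6566  0.0022  1.1245  0.6893]
mm/deg [1.  0.2 7.5] [ 0.1 -0.3 -0. ] -> row [0.0012 0.0002 0.0093] [ 0.0015 -0.0029 -0.0001]
```

```bash
python3 -m inch '[{"dx":0.001,"dy":0,"dz":0.004,"rx":0.001,"ry":-0.003,"rz":0},{"dx":0.001,"dy":0,"dz":0.009,"rx":0.001,"ry":-0.003,"rz":0},{"dx":0.001,"dy":0,"dz":0.009,"rx":0.001,"ry":-0.003,"rz":0}]' 1;  python3 -m inch '[{"dx":0,"dy":0,"dz":0,"rx":0,"ry":0,"rz":0},{"dx":0,"dy":0,"dz":0,"rx":0,"ry":0,"rz":0},{"dx":0,"dy":0,"dz":0,"rx":0,"ry":0,"rz":0},{"dx":0,"dy":0,"dz":0,"rx":0,"ry":0,"rz":0},{"dx":0,"dy":0,"dz":0,"rx":0,"ry":0,"rz":0}]' -1; python3 -m inch '[{"dx":0,"dy":0,"dz":0,"rx":0,"ry":0,"rz":0},{"dx":0,"dy":0,"dz":0,"rx":0,"ry":0,"rz":0}]'
```

```text
time: 12.4
tool_pos: [0.5538, -0.366, 0.0018]
tool_rot: [-0.001, 0.996, 0.091, -0.001]
contact_force: [-0.4, -0.0, -0.4]
gripper_width: 0.999
grasp_force: 0.0
time: 12.9
tool_pos: [0.5547, -0.3668, 0.0034]
tool_rot: [0.0, 0.996, 0.091, -0.0]
contact_force: [-1.2, -0.1, -0.3]
gripper_width: 0.319
grasp_force: 59.7
time: 13.1
tool_pos: [0.5546, -0.3667, 0.0033]
tool_rot: [0.0, 0.996, 0.091, -0.0]
contact_force: [0.1, -0.5, 1.6]
gripper_width: 0.313
grasp_force: 60.2
```

```bash
python3 -m inch '[{"dx":0,"dy":0,"dz":-0.02,"rx":0,"ry":0,"rz":0},{"dx":0,"dy":0,"dz":-0.07,"rx":0,"ry":0,"rz":0},{"dx":-0.02,"dy":0,"dz":-0.13,"rx":0,"ry":0,"rz":0},{"dx":-0.04,"dy":-0.02,"dz":-0.19,"rx":0,"ry":0,"rz":0},{"dx":-0.06,"dy":-0.04,"dz":-0.25,"rx":0,"ry":0,"rz":0}]';  python3 - <<'E'
from h import *
delta(cr_pose(-.05,-.15,.19),cr_pose(-.035,0,.17),cr_pose(.005,0,.05),cr_pose(.005,0,.0033))
E
```

```text
time: 13.6
tool_pos: [0.503, -0.345, 0.1993]
tool_rot: [-0.0, 0.996, 0.091, -0.0]
contact_force: [1.1, -0.4, -1.2]
gripper_width: 0.314
grasp_force: 59.9
t 13.6 tcp [ 0.503  -0.345   0.1993] F [ 1.0656 -0.3856 -1.1802] w 0.3137413039859888 j [-0.7229  0.0391  1.6808 -0.0006  1.4224  0.6656]
mm/deg [ -15.  -318.4  -52.6] [-8.4 34.4 26.6] -> row [-0.0187 -0.3981 -0.0657] [-0.0976  0.3999  0.3096]
mm/deg [  15. -150.   20.] [0. 0. 0.] -> row [ 0.0187 -0.1875  0.025 ] [0. 0. 0.]
mm/deg [ 40.   0. 120.] [0. 0. 0.] -> row [0.05 0.   0.15] [0. 0. 0.]
mm/deg [ 0.  -0.  46.7] [0. 0. 0.] -> row [ 0.     -0.      0.0584] [0. 0. 0.]
```

```bash
python3 -c "
from h import *
delta(cr_pose(-.03,-.13,.15),cr_pose(-.03,0,.15))"; python3 -m inch '[{"dx":0,"dy":-0.06,"dz":-0.01,"rx":-0.02,"ry":0.08,"rz":0.06},{"dx":0,"dy":-0.12,"dz":-0.02,"rx":-0.04,"ry":0.16,"rz":0.12},{"dx":0.01,"dy":-0.18,"dz":-0.03,"rx":-0.06,"ry":0.24,"rz":0.18},{"dx":0.01,"dy":-0.24,"dz":-0.03,"rx":-0.08,"ry":0.32,"rz":0.25},{"dx":0.02,"dy":-0.3,"dz":-0.04,"rx":-0.098,"ry":0.4,"rz":0.31}]';  python3 - <<'E'
from h import *
delta(cr_pose(-.03,0,.15))
E
```

```text
t 13.6 tcp [ 0.503  -0.345   0.1993] F [ 1.0656 -0.3856 -1.1802] w 0.3137413039859888 j [-0.7229  0.0391  1.6808 -0.0006  1.4224  0.6656]
mm/deg [  29.2 -318.   -31.3] [-8.4 34.4 26.6] -> row [ 0.0365 -0.3976 -0.0391] [-0.0976  0.3999  0.3096]
mm/deg [   0. -130.    0.] [0. 0. 0.] -> row [ 0.     -0.1625  0.    ] [0. 0. 0.]
time: 14.1
tool_pos: [0.4745, -0.109, 0.2278]
tool_rot: [0.043, 0.948, -0.134, 0.286]
contact_force: [-0.3, 0.4, -1.1]
gripper_width: 0.314
grasp_force: 59.9
t 14.1 tcp [ 0.4745 -0.109   0.2278] F [-0.3257  0.4021 -1.1411] w 0.31371333133977164 j [-0.4203 -0.7349  2.3025  0.0851  0.9931  1.4062]
mm/deg [ -15.7 -208.6  -15.3] [-0.2  1.4  0.9] -> row [-0.0196 -0.2608 -0.0191] [-0.0022  0.0163  0.0101]
```

```bash
python3 -m inch '[{"dx":-0.019,"dy":-0.05,"dz":-0.02,"rx":0,"ry":0.016,"rz":0.01},{"dx":-0.02,"dy":-0.11,"dz":-0.02,"rx":-0.002,"ry":0.016,"rz":0.01},{"dx":-0.02,"dy":-0.17,"dz":-0.02,"rx":-0.002,"ry":0.016,"rz":0.01},{"dx":-0.02,"dy":-0.23,"dz":-0.02,"rx":-0.002,"ry":0.016,"rz":0.01},{"dx":-0.02,"dy":-0.26,"dz":-0.02,"rx":-0.002,"ry":0.016,"rz":0.01}]';python3 -m inch '[{"dx":0,"dy":0,"dz":0,"rx":0,"ry":0,"rz":0},{"dx":0,"dy":0,"dz":0,"rx":0,"ry":0,"rz":0}]';  python3 - <<'E'
from h import *
delta(cr_pose(.004,0,.05))
E
```

```text
time: 14.6
tool_pos: [0.5114, 0.0997, 0.2318]
tool_rot: [0.044, 0.944, -0.136, 0.296]
contact_force: [-0.3, -0.3, -0.9]
gripper_width: 0.314
grasp_force: 60.0
time: 14.8
tool_pos: [0.5112, 0.0964, 0.2311]
tool_rot: [0.045, 0.944, -0.137, 0.295]
contact_force: [0.1, -0.0, -1.1]
gripper_width: 0.314
grasp_force: 60.0
t 14.8 tcp [0.5112 0.0964 0.2311] F [ 0.0734 -0.0409 -1.0843] w 0.31448857154340243 j [ 0.185  -0.5476  2.1936 -0.3245  0.9694  2.1572]
mm/deg [ 34.6  -0.7 100.4] [-0.1  0.3  0.4] -> row [ 0.0433 -0.0009  0.1256] [-0.0009  0.0031  0.0051]
```

```bash
python3 -m inch '[{"dx":0.01,"dy":-0.001,"dz":0.04,"rx":-0.001,"ry":0.003,"rz":0.005},{"dx":0.03,"dy":-0.001,"dz":0.08,"rx":-0.001,"ry":0.003,"rz":0.005},{"dx":0.043,"dy":-0.001,"dz":0.11,"rx":-0.001,"ry":0.003,"rz":0.005},{"dx":0.043,"dy":-0.001,"dz":0.14,"rx":-0.001,"ry":0.003,"rz":0.005},{"dx":0.043,"dy":-0.001,"dz":0.15,"rx":-0.001,"ry":0.003,"rz":0.005}]';python3 -m inch '[{"dx":0,"dy":0,"dz":0,"rx":0,"ry":0,"rz":0},{"dx":0,"dy":0,"dz":0,"rx":0,"ry":0,"rz":0},{"dx":0,"dy":0,"dz":0,"rx":0,"ry":0,"rz":0}]';  python3 - <<'E'
from h import *
im=optics.grab_frame("top");im2=optics.grab_frame("scene")
cv2.imwrite("pics/g4.png",np.hstack([cv2.resize(im[125:215,180:270],(400,400),interpolation=2),cv2.resize(im2[130:230,260:360],(400,400),interpolation=2)])[:,:,::-1])
delta(cr_pose(.004,0,.0033))
E
```

```text
time: 15.3
tool_pos: [0.6038, 0.0663, 0.1497]
tool_rot: [0.046, 0.943, -0.143, 0.296]
contact_force: [-0.7, 0.4, -2.0]
gripper_width: 0.316
grasp_force: 60.1
time: 15.6
tool_pos: [0.6047, 0.0688, 0.1539]
tool_rot: [0.044, 0.943, -0.142, 0.299]
contact_force: [0.3, -0.0, -0.9]
gripper_width: 0.315
grasp_force: 60.0
t 15.7 tcp [0.6048 0.0691 0.1537] F [-0.2189 -0.3553 -0.9074] w 0.31527339412358146 j [ 0.0918 -0.2245  2.0949 -0.3358  0.7218  2.1516]
mm/deg [-1.4  0.1 28.1] [-0.  -0.2 -0.1] -> row [-0.0017  0.0001  0.0351] [-0.0004 -0.0018 -0.001 ]
```

View pics/g4.png

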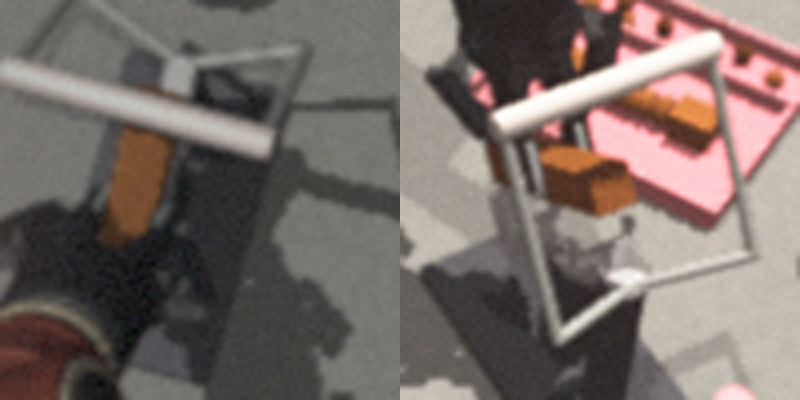

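The blank is held in line with the forks and about 28 mm above its seat. The lightbar is clear (top crop row 60–150), and the spindle shows in the tray. I'll lower it gradually.

```bash
python3 -m inch '[{"dx":0,"dy":0,"dz":0.008,"rx":0,"ry":-0.002,"rz":-0.001},{"dx":0,"dy":0,"dz":0.016,"rx":0,"ry":-0.002,"rz":-0.001},{"dx":0,"dy":0,"dz":0.023,"rx":0,"ry":-0.002,"rz":-0.001},{"dx":0,"dy":0,"dz":0.023,"rx":0,"ry":-0.002,"rz":-0.001}]';python3 -m inch '[{"dx":0,"dy":0,"dz":0.004,"rx":0,"ry":0,"rz":0},{"dx":0,"dy":0,"dz":0.008,"rx":0,"ry":0,"rz":0},{"dx":0,"dy":0,"dz":0.008,"rx":0,"ry":0,"rz":0},{"dx":0,"dy":0,"dz":0.008,"rx":0,"ry":0,"rz":0}]';  python3 - <<'E'
from h import *
delta(cr_pose(.004,0,.0033))
E
```

```text
time: 16.1
tool_pos: [0.6143, 0.0655, 0.1355]
tool_rot: [0.045, 0.944, -0.141, 0.295]
contact_force: [0.6, 0.4, -0.6]
gripper_width: 0.315
grasp_force: 60.0
time: 16.5
tool_pos: [0.6181, 0.0646, 0.1318]
tool_rot: [0.044, 0.944, -0.141, 0.296]
contact_force: [-0.2, 0.8, -0.6]
gripper_width: 0.321
grasp_force: 60.0
t 16.5 tcp [0.6181 0.0646 0.1318] F [-0.1537  0.8302 -0.5834] w 0.321296339526072 j [ 0.0794 -0.1601  2.0787 -0.3423  0.6773  2.1551]
mm/deg [-0.2 -0.3  2. ] [0.  0.1 0. ] -> row [-0.0003 -0.0003  0.0025] [0.0002 0.0016 0.0001]
```

```bash
for i in 1; do :; done; python3 -m inch '[{"dx":0,"dy":0,"dz":0.0015,"rx":0,"ry":0,"rz":0},{"dx":0,"dy":0,"dz":0.0015,"rx":0,"ry":0,"rz":0}]'; python3 -m inch '[{"dx":0,"dy":0,"dz":0.001,"rx":0,"ry":0,"rz":0},{"dx":0,"dy":0,"dz":0.001,"rx":0,"ry":0,"rz":0}]'
```

```text
time: 16.7
tool_pos: [0.6188, 0.0644, 0.1309]
tool_rot: [0.044, 0.944, -0.141, 0.296]
contact_force: [0.6, -0.8, -0.7]
gripper_width: 0.314
grasp_force: 60.0
time: 16.9
tool_pos: [0.6192, 0.0644, 0.1306]
tool_rot: [0.045, 0.944, -0.141, 0.296]
contact_force: [-3.3, 1.2, 2.2]
gripper_width: 0.313
grasp_force: 60.6
```

```bash
python3 -m inch '[{"dx":0,"dy":0,"dz":0.001,"rx":0,"ry":0,"rz":0},{"dx":0,"dy":0,"dz":0.001,"rx":0,"ry":0,"rz":0}]'
```

```text
time: 17.1
tool_pos: [0.6192, 0.0644, 0.1306]
tool_rot: [0.045, 0.944, -0.141, 0.296]
contact_force: [-13.2, 1.8, 9.1]
gripper_width: 0.314
grasp_force: 62.2
```

```bash
python3 -m inch '[{"dx":0,"dy":0,"dz":-0.001,"rx":0,"ry":0,"rz":0},{"dx":-0.002,"dy":0,"dz":-0.001,"rx":0,"ry":0,"rz":0},{"dx":-0.003,"dy":0,"dz":-0.001,"rx":0,"ry":0,"rz":0},{"dx":-0.003,"dy":0,"dz":-0.001,"rx":0,"ry":0,"rz":0}]'; python3 -c "
from h import *
delta(cr_pose(0,0,.0033));print(CR[0].T@state()['contact_force'])"
```

```text
time: 17.5
tool_pos: [0.6179, 0.065, 0.1296]
tool_rot: [0.044, 0.943, -0.141, 0.297]
contact_force: [0.5, -0.3, 2.5]
gripper_width: 0.309
grasp_force: 60.4
t 17.5 tcp [0.6179 0.065  0.1296] F [ 0.5264 -0.3398  2.4503] w 0.30935016368197504 j [ 0.08   -0.1581  2.0814 -0.3454  0.6713  2.1592]
mm/deg [-2.8 -0.   0.4] [-0.  0.  0.] -> row [-0.0035 -0.      0.0005] [-0.0002  0.0005  0.    ]
[ 1.8992 -0.1708  1.6615]
```

```bash
python3 -m inch '[{"dx":-0.001,"dy":0,"dz":0,"rx":0,"ry":0,"rz":0},{"dx":-0.002,"dy":0,"dz":0,"rx":0,"ry":0,"rz":0},{"dx":-0.002,"dy":0,"dz":0,"rx":0,"ry":0,"rz":0}]'; python3 -c "
from h import *
delta(cr_pose(0,0,.0033));print(CR[0].T@state()['contact_force'])"; python3 -m inch '[{"dx":-0.001,"dy":0,"dz":0,"rx":0,"ry":0,"rz":0},{"dx":-0.001,"dy":0,"dz":0,"rx":0,"ry":0,"rz":0}]'; python3 -c "
from h import *
delta(cr_pose(0,0,.0033));print(CR[0].T@state()['contact_force'])"
```

```text
time: 17.8
tool_pos: [0.6166, 0.0653, 0.1287]
tool_rot: [0.044, 0.943, -0.141, 0.297]
contact_force: [-0.2, 0.2, 3.5]
gripper_width: 0.316
grasp_force: 60.6
t 17.8 tcp [0.6166 0.0653 0.1287] F [-0.175   0.1613  3.4519] w 0.31597162848595994 j [ 0.0811 -0.1598  2.0846 -0.3469  0.6703  2.1615]
mm/deg [-1.1 -0.   0.4] [-0.   0.1  0. ] -> row [-0.0014 -0.      0.0005] [-0.0002  0.0006  0.0001]
[1.8042 0.103  2.9507]
time: 18.0
tool_pos: [0.616, 0.0655, 0.1283]
tool_rot: [0.044, 0.943, -0.141, 0.297]
contact_force: [0.4, 0.3, 4.6]
gripper_width: 0.318
grasp_force: 60.5
t 18.0 tcp [0.616  0.0655 0.1283] F [0.4225 0.332  4.5841] w 0.31804130349131987 j [ 0.0815 -0.1606  2.0862 -0.3477  0.6697  2.1626]
mm/deg [-0.4 -0.1  0.4] [-0.  0.  0.] -> row [-0.0005 -0.0001  0.0005] [-0.0002  0.0005  0.0001]
[2.8807 0.4411 3.5791]
```

Still just sliding friction. I'll keep stepping until the stop pushes back.

```bash
python3 -m inch '[{"dx":-0.001,"dy":0,"dz":0,"rx":0,"ry":0,"rz":0},{"dx":-0.001,"dy":0,"dz":0,"rx":0,"ry":0,"rz":0}]'; python3 -c "
from h import *
print(CR[0].T@state()['contact_force'])"; python3 -m inch '[{"dx":-0.001,"dy":0,"dz":0,"rx":0,"ry":0,"rz":0},{"dx":-0.001,"dy":0,"dz":0,"rx":0,"ry":0,"rz":0}]'; python3 -c "
from h import *
delta(cr_pose(0,0,.0033));print(CR[0].T@state()['contact_force'])"
```

```text
time: 18.2
tool_pos: [0.6159, 0.0656, 0.1283]
tool_rot: [0.044, 0.943, -0.141, 0.298]
contact_force: [5.2, -1.1, 3.3]
gripper_width: 0.314
grasp_force: 60.2
[ 6.2628  0.5104 -0.3179]
time: 18.4
tool_pos: [0.6159, 0.0657, 0.1284]
tool_rot: [0.044, 0.943, -0.141, 0.298]
contact_force: [5.9, -1.8, 4.1]
gripper_width: 0.316
grasp_force: 60.1
t 18.4 tcp [0.6159 0.0657 0.1284] F [ 5.8954 -1.7748  4.1183] w 0.31624918900032206 j [ 0.0822 -0.1622  2.0881 -0.3502  0.667   2.1646]
mm/deg [-0.3  0.1  0.7] [-0.  -0.1  0. ] -> row [-0.0003  0.0001  0.0008] [-0.0005 -0.0014  0.0004]
[ 7.4054  0.0282 -0.1578]
```

```bash
python3 -m inch '[{"dx":0,"dy":0,"dz":0.001,"rx":0,"ry":0,"rz":0},{"dx":0,"dy":0,"dz":0.001,"rx":0,"ry":0,"rz":0}]'; python3 -c "
from h import *
delta(cr_pose(0,0,.0033));print(CR[0].T@state()['contact_force'])"
```

```text
time: 18.6
tool_pos: [0.616, 0.0656, 0.1282]
tool_rot: [0.044, 0.943, -0.141, 0.298]
contact_force: [0.2, 0.1, 9.4]
gripper_width: 0.316
grasp_force: 61.2
t 18.6 tcp [0.616  0.0656 0.1282] F [0.1641 0.1348 9.429 ] w 0.3159657422320094 j [ 0.0821 -0.161   2.0872 -0.3501  0.6676  2.1649]
mm/deg [-0.3  0.1  0.4] [-0.  -0.1  0. ] -> row [-0.0004  0.0001  0.0005] [-0.0002 -0.0008  0.0003]
[5.5045 0.1769 7.6564]
```

Seated: it bears on the floor with 7.7 N and on the stop with 5.5 N. Release and withdraw square to the slope.

```bash
python3 -m inch '[{"dx":0,"dy":0,"dz":0,"rx":0,"ry":0,"rz":0},{"dx":0,"dy":0,"dz":0,"rx":0,"ry":0,"rz":0},{"dx":0,"dy":0,"dz":0,"rx":0,"ry":0,"rz":0},{"dx":0,"dy":0,"dz":0,"rx":0,"ry":0,"rz":0}]' 0.3; python3 -m inch '[{"dx":0,"dy":0,"dz":-0.01,"rx":0,"ry":0,"rz":0},{"dx":0,"dy":0,"dz":-0.04,"rx":0,"ry":0,"rz":0},{"dx":0,"dy":0,"dz":-0.09,"rx":0,"ry":0,"rz":0},{"dx":-0.03,"dy":0,"dz":-0.14,"rx":0,"ry":0,"rz":0},{"dx":-0.05,"dy":0.03,"dz":-0.16,"rx":0,"ry":0,"rz":0}]';python3 -m inch '[{"dx":0,"dy":0.06,"dz":0,"rx":0,"ry":0,"rz":0},{"dx":0,"dy":0.12,"dz":0,"rx":0,"ry":0,"rz":0},{"dx":0,"dy":0.18,"dz":0,"rx":0,"ry":0,"rz":0},{"dx":0,"dy":0.24,"dz":0,"rx":0,"ry":0,"rz":0},{"dx":0,"dy":0.28,"dz":0,"rx":0,"ry":0,"rz":0}]';  python3 -m inch '[{"dx":0,"dy":0,"dz":0,"rx":0,"ry":0,"rz":0},{"dx":0,"dy":0,"dz":0,"rx":0,"ry":0,"rz":0}]'; python3 - <<'E'
from h import *
m={n:optics.grab_frame(n) for n in("top","scene")}
R,o=CR;ims=[]
for n,(r0,r1,c0,c1) in(("top",(120,270,90,250)),("scene",(110,235,250,375))):
    k=400/(c1-c0);im=cv2.resize(m[n][r0:r1,c0:c1],None,fx=k,fy=k,interpolation=cv2.INTER_CUBIC)
    f=lambda X:tuple(map(int,((proj(n,R@np.array(X)+o)[0]+.5-[c0,r0])*k)))
    for a in(-.075,.075):
        q=[f((a,y,z)) for y,z in((-.014,0),(.014,0),(.014,.028),(-.014,.028))];cv2.polylines(im,[np.array(q)],True,(0,255,0),1)
    ims.append(cv2.copyMakeBorder(im,0,400-len(im),0,0,0) if len(im)<400 else im)
cv2.imwrite("pics/g5.png",np.hstack(ims)[:,:,::-1])
delta()
E
```

```text
time: 19.0
tool_pos: [0.6136, 0.0657, 0.1244]
tool_rot: [0.045, 0.944, -0.141, 0.295]
contact_force: [-0.4, -0.2, -0.1]
gripper_width: 0.65
grasp_force: 0.0
time: 19.5
tool_pos: [0.5062, 0.0759, 0.2123]
tool_rot: [0.043, 0.943, -0.14, 0.299]
contact_force: [-0.8, 0.2, 0.6]
gripper_width: 0.652
grasp_force: 0.0
time: 20.0
tool_pos: [0.4396, -0.1425, 0.209]
tool_rot: [0.045, 0.943, -0.142, 0.297]
contact_force: [0.1, -0.8, 0.1]
gripper_width: 0.651
grasp_force: 0.0
time: 20.2
tool_pos: [0.4404, -0.141, 0.2084]
tool_rot: [0.045, 0.943, -0.142, 0.296]
contact_force: [0.9, 0.4, 0.2]
gripper_width: 0.65
grasp_force: 0.0
t 20.3 tcp [ 0.441  -0.1393  0.2081] F [0.07   0.6558 0.0914] w 0.6530886434063535 j [-0.5594 -0.8419  2.3944  0.1777  1.0044  1.2563]
```

View pics/g5.png

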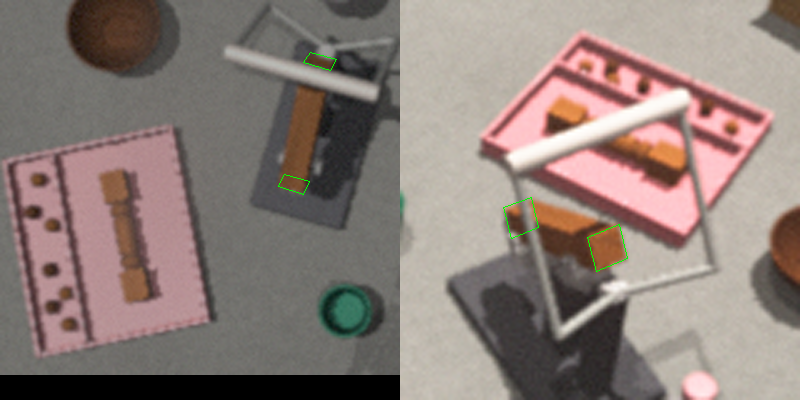

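The blank fills the predicted seated outline in both views, with its low end at top crop (293,184) and its high end at scene crop (607,248). The spindle lies flat in the wide compartment at top crop (125,235), and the robot is clear of everything.

```bash
python3 -c "
from plant import ticket
print(ticket.job_done())"
```

```text
the job is handed in; nothing more can be done
None
```

The job is handed in at about 20 s of the 64 s allowed: the spindle lies flat in the tray's wide compartment, the blank is in both forks against the foot stop, and the final pictures show the light bar undisturbed; no verdict was returned.

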